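Turn a bead-picture coaster over for curing

ROBOT

A 7-joint arm with a two-finger parallel gripper is mounted at the origin on the work surface. World frame = base frame: x ahead of the robot, y to its left, z up, the work surface at z = 0. Lengths are in mm, angles in rad, forces in N, time in s.
With the tool pointing down it reaches from about 425 to 925 mm from the base axis. Payload 6.8 kg.
Tool frame: the origin (TCP) lies midway between the tips of the shut fingers; the grasp point (between the pads) lies 19 mm behind it; z points along the fingers, y is the line along which they close (so a half turn about z gives the same grasp; the last joint's range is limited). The gripper opens to 85 mm and grips with 20 to 120 N. Pads are 22 mm wide; open, the fingers measure 114 mm over their backs; the gripper's body (76 mm by 85 mm) begins 54 mm behind the grasp point. The pads swing forward as they close: fully open they stand 13 mm farther back than shut.
Start: joints at [-1.33, 0.477, 0.022, 1.555, -0.011, 1.109, -0.083], TCP at [230.692, 634.372, 231.308] pointing down, gripper open.
Joint ranges: [-2.96, 2.96], [-0.34, 2.1], [-1.41, 1.46], [0.24, 2.44], [-1.37, 4.51], [0.17, 1.92], [-2.96, 2.96]. Speed limits (rad/s): [2.39, 2.39, 3.14, 3.14, 3.14, 3.14, 3.14].

INTERFACE

Orientations are given as a rotation vector (axis times angle).
In Python, from workcell import robot gives the robot as it stands. The module is installed in compiled form; this text tells all that it offers.
- The arm moves only by the tool apply_moves, never from a script. Its argument "steps" is a list of rows, each an object with "xyz": the shift along the world's x, y, z in m, a list of three; "twist": the turn about the world's z in rad. In form: [{"xyz": [x, y, z], "twist": twist}, ...]. A call has 1 to 12 rows; each row shifts and turns the commanded pose from where the row before left it; what a row does not reach is not made up. A row lasts 1/8 s, in which the tool goes at most 62.5 mm and 10.7 degrees, less where a joint would pass 70% of its speed; a pose out of reach is approached as far as the arm can. A call is refused whole if a number of a shift passes 0.0625 or a number of a turn 0.188, either way. A call with a gripper value outside its range is refused whole. "hand" is the opening in per cent of the stroke, from 0 (shut) to 100 (fully open), set as the call begins (left out, the last holds). The fingers move at their own pace and stop on an object; "force" is the grip in N (left out, the last holds). Time passes only in rows, so rows that do not move let the fingers close. It gives the time, the measured TCP pose, the force, the opening and the grip force at its end, in the units of the state.
- robot.get_state(): the state, without advancing time (a new reading comes with each control period).
- robot.camera(name): name is "scene" or "top" or "wrist"; returns the picture (384x512x3 uint8, red, green, blue); there is no depth.
- robot.camera_params(name): a dict with "fx", "fy", "cx", "cy" (pixels), "k1" (the pictures are not rectified: a ray, as slopes to the right and down, at radius r is drawn at 1 + k1 r^2 times it, then the intrinsics apply), "extrinsics" (4x4, takes a point from camera to world coordinates); the wrist camera has in their place "hand_eye" (4x4, takes a point from camera to tool coordinates, whose origin is the TCP and whose axes are the flange's). Camera axes: x right, y up, looking along -z (the intrinsics and any distortion apply to the point x, -y, -z); pixel columns grow to the right and rows downward; lengths in mm; the calibration is good to about 2 mm. A picture is of the moment at which its call begins: read the wrist's pose just before it. camera_params takes no time and is no camera call.
- robot.close_job(): hands the job in; it is judged then, once.
Trained networks look in the newest picture that a camera, given by its name, has taken for a name from the list of things; names that differ only in an ending like _2 or _b are one class to them, and where a whole thing is asked for, a point or a joint stands for the part that bears it (a point fixed in the world has none). Each returns a list of dicts, best first, with "score" (0 to 1); they miss things now and then, are a little off and sometimes report something else, mostly with a low value. They report only what shows in the picture. A call takes as long as a camera call. They do not tell look-alikes from the thing itself.
- robot.search_frame(thing, camera): "xy" ([column, row] in pixels, amid what is visible of it).
- robot.spot_point(thing, camera): "xy" ([column, row] in pixels: a listed point, or the origin of a listed thing).
The state is a dict: "t": time; "joint_pos": joint angles; "qd": joint speeds; "effort": joint torques, N m; "tcp_pos": TCP position; "ee_rot": TCP orientation; "contact_force": force on the tool from outside, world axes, zero at the start; "ft_torque": the same for the moment, N m; "opening": finger opening in mm; "gripper_force": force on a finger pad.
Only numpy, scipy, OpenCV 4.12 (cv2) and the standard library are available. Lean on these libraries where they do the work, as an engineer would, in place of code of your own. Each camera call takes 0.05 s, during which the arm holds its last target. There are 200 camera calls.

TASK

Take the wooden-handled lifter out of its rack, lay it flat on the table and let go so that you can grip it afresh, then slide its blade under the coaster and turn the coaster over onto the cork landing so it lies flat, centred on the landing with its bead picture down. The gripper itself must not touch the coaster, which is sticky. Then lay the lifter flat on the table clear of the stand, press the lamp's green start button fully down and let it come back up, and leave the other craft things where they are.

Things in the scene. Friction and masses are not known exactly. Their poses are not given: they have to be found in the camera images.
- stand: Grey curing stand, fixed, 335 mm long (x -145 to +190), 130 mm wide. Origin on the table under the step between bed and landing; x from bed to landing (the way the coaster turns over), z up. Bed floor, x -145 to 0, at height 14 mm. Lamp panel at x 155 to 177, 136 mm high, hood over x 127 to 183 above 124 mm. On the -y side a plinth 14 mm high (x -5 to 65, y to -135) carries the button.
- edge_line (a point): Middle of the landing's edge, stand x 0, y 0, height 28 mm. The edge is a step 6 mm above the rails: it stops the coaster from sliding on, and the coaster turns over about it. Cork landing beyond it: flat, 28 mm high, x 0 to 135, y +-65. Axes as the stand.
- landing (a point): Point on the cork surface at stand x 55, y 0, height 28 mm: where the centre of the coaster must lie after turning over (turning it about the step brings it there). Axes as the stand.
- bed_mouth (a point): Point on the bed floor (height 14 mm), stand x -117, y 0, below the coaster's edge where the blade goes in along +x; the floor reaches 28 mm out in front of it. Two blue rails, 8 mm wide, centred at y +-45, x -115 to 0, tops 22 mm high, carry the coaster: the gap below it is 8 mm high, 82 mm wide. Axes as the stand.
- coaster: Square coaster 110 x 110 x 8 mm, about 80 g, loose on the rails; top (its +z face) a pink bead picture, back plain cork. Origin at the centre of its cork back face, z out of the picture. Too wide to grip.
- lifter: Lifter 200 mm long. Wooden handle x -55 to 55, 22 mm across (z), 18 mm thick (y); steel blade 2.5 mm thick (y), 50 mm wide (z), to x = 145, at mid-thickness; both faces alike. Origin at the handle's centre, x to the tip. Balance point x = 30. In the rack it stands on edge, z up, origin 41 mm high; flat it rests on the handle, origin 9 mm high. On edge on the table it tips to the side it leans to.
- blade_tip (a point): Middle of the lifter's blade tip, at lifter x = +145; axes as the lifter.
- rack: Wooden rack, fixed, base x -80 to 150, y +-40, 8 mm high. Origin on the table below the lifter's origin, x towards the blade tip. Two forks hold it on edge: at x -50 to -30 (24 mm slot for the handle, prongs 48 mm high) and x 100 to 120 (8 mm slot for the blade, 46 mm high); free between. The lifter lifts straight up out.
- start (a joint): Green push button, 32 mm across, on the stand's plinth at stand x 30, y -110 mm: 0 up, 0.007 m fully down; spring return, 5 N at full travel.
- start_top (a point): Centre of the button's top face, moves with it; press straight down here.
- tray: Green bead tray 120 x 80 x 16 mm, bystander; origin under its centre.
- beads_a: Clear three-part bead box 130 x 45 x 26 mm, bystander; origin under its centre.
- beads_b: Second clear bead box, same size, bystander; origin under its centre.
- pen: Pink pen 155 mm long, 10 mm thick, bystander; origin under its middle.
- glue: Glue bottle 44 mm across, 110 mm tall, bystander; origin under its centre.
- wax: Red wax block 60 x 45 x 20 mm, bystander; origin under its centre.
- cup: Blue cup 70 mm across, 90 mm tall, bystander; origin under its centre.
Mind the look-alikes: they are no part of the job. Of the things that look like the coaster, the larger one is meant.

How it is judged:
By the outcome, as a careful person would: the job done as asked, in the order asked, and still so for the second after the job is handed in, with the robot touching nothing.
It also fails if it takes over 67 s, if anything falls off the work surface, if the arm or the gripper's body presses on something with over 40 N, if the wrist force passes 120 N, or if a joint passes its speed limit or range.

## Working session

There is one attempt and no reset: what is moved stays moved. The work goes in short steps, Python scripts to look and compute and a tool call to move; the robot and the scene stay as the last step left them, time stands still between calls to the robot, and variables do not carry over. Pictures are saved under pics/ and viewed, at most 10 in all, crops included, and the job is handed in when it is done.

Besides the shell and the picture viewer there is one more tool, called by a JSON object that holds its "op" and its "data", one argument or row to a line. apply_moves: Moves the arm, as the interface text tells. Its arguments: {"type":"object","properties":{"steps":{"type":"array","items":{"type":"object","properties":{"xyz":{"type":"array","items":{"type":"number"}},"twist":{"type":"number"}}}},"hand":{"type":"number"},"force":{"type":"number"}},"required":["steps"]}

```bash
mkdir -p pics; cat > h.py <<'E'
import numpy as np, cv2
from workcell import robot
from scipy.spatial.transform import Rotation as R
def pose():
    s=robot.get_state(); T=np.eye(4); T[:3,:3]=R.from_rotvec(s['ee_rot']).as_matrix(); T[:3,3]=s['tcp_pos']; return T
def cam(name,T=None):
    p=robot.camera_params(name)
    E=np.array(p['extrinsics']) if name!='wrist' else (pose() if T is None else T)@np.array(p['hand_eye'])
    return p,E
def ray(name,xy,T=None):
    p,E=cam(name,T); d=np.array([(xy[0]-p['cx'])/p['fx'],(xy[1]-p['cy'])/p['fy']]); u=d.copy()
    for _ in range(20): u=d/(1+p['k1']*(u@u))
    return E[:3,3],E[:3,:3]@np.array([u[0],-u[1],-1])
def at_z(name,xy,z,T=None):
    o,v=ray(name,xy,T); return (o+v*(z-o[2])/v[2])
def proj(name,P,T=None):
    p,E=cam(name,T); q=np.linalg.inv(E)@np.append(P,1); u=np.array([q[0],-q[1]])/-q[2]; u=u*(1+p['k1']*(u@u))
    return np.array([u[0]*p['fx']+p['cx'],u[1]*p['fy']+p['cy']])
def shot(name,fn=None):
    im=robot.camera(name)
    if fn: cv2.imwrite('pics/'+fn,cv2.cvtColor(im,cv2.COLOR_RGB2BGR))
    return im
E
python3 - <<'E'
from h import *
a=shot('top');b=shot('scene')
cv2.imwrite('pics/top.png',cv2.resize(a[...,::-1],(800,600),interpolation=2));cv2.imwrite('pics/scene.png',cv2.resize(b[...,::-1],(800,600),interpolation=2))
for t in ['top','scene']: 
    p=robot.camera_params(t);print(t,p['fx'],p['k1'],np.round(p['extrinsics'],2).tolist())
Z=dict(edge_line=28,landing=28,bed_mouth=14,coaster=22,lifter=41,blade_tip=41,rack=0,start_top=20)
for n,z in Z.items():
  for c in ['top','scene']:
    print(n,c,[(np.round(d['xy']).tolist(),round(d['score'],2),np.round(at_z(c,d['xy'],z)[:2]).tolist()) for d in robot.spot_point(n,c)[:4]])
print(robot.get_state()['t'],np.round(pose(),2).tolist())
E
```

```text
top 407.6344012255675 -0.06323607768998564 [[-0.01, 1.0, -0.05, 474.95], [-1.0, -0.01, 0.0, -6.34], [0.0, 0.05, 1.0, 1103.94], [0.0, 0.0, 0.0, 1.0]]
scene 348.12344506061606 -0.0800665968651488 [[0.55, -0.62, 0.55, 1136.61], [0.83, 0.43, -0.35, -365.57], [-0.02, 0.65, 0.76, 874.1], [0.0, 0.0, 0.0, 1.0]]
edge_line top [([195.0, 179.0], 0.74, [555.0, 161.0])]
edge_line scene [([291.0, 178.0], 0.81, [547.0, 154.0])]
landing top [([179.0, 178.0], 0.74, [559.0, 203.0])]
landing scene [([308.0, 174.0], 0.73, [565.0, 209.0])]
bed_mouth top [([238.0, 196.0], 0.83, [511.0, 46.0])]
bed_mouth scene [([259.0, 191.0], 0.88, [524.0, 40.0]), ([314.0, 127.0], 0.74, [375.0, 399.0])]
coaster top [([212.0, 260.0], 0.79, [343.0, 118.0]), ([220.0, 191.0], 0.68, [523.0, 95.0])]
coaster scene [([275.0, 184.0], 0.86, [535.0, 98.0]), ([251.0, 152.0], 0.59, [361.0, 115.0]), ([292.0, 178.0], 0.37, [544.0, 159.0])]
lifter top [([398.0, 200.0], 0.61, [496.0, -374.0]), ([392.0, 206.0], 0.47, [482.0, -358.0])]
lifter scene [([134.0, 242.0], 0.52, [499.0, -373.0])]
blade_tip top [([404.0, 151.0], 0.65, [626.0, -393.0])]
blade_tip scene [([144.0, 281.0], 0.84, [630.0, -395.0]), ([306.0, 173.0], 0.25, [564.0, 200.0])]
rack top [([221.0, 189.0], 0.73, [531.0, 93.0]), ([394.0, 204.0], 0.57, [486.0, -378.0])]
rack scene [([136.0, 249.0], 0.74, [497.0, -376.0]), ([314.0, 200.0], 0.68, [645.0, 172.0]), ([197.0, 288.0], 0.36, [705.0, -282.0])]
start_top top [([201.0, 136.0], 0.57, [674.0, 146.0])]
start_top scene [([314.0, 202.0], 0.55, [663.0, 156.0]), ([370.0, 169.0], 0.41, [660.0, 410.0])]
0.9 [[-0.94, 0.34, 0.0, 230.72], [0.34, 0.94, 0.0, 634.39], [0.0, 0.0, -1.0, 231.35], [0.0, 0.0, 0.0, 1.0]]
```

View pics/top.png

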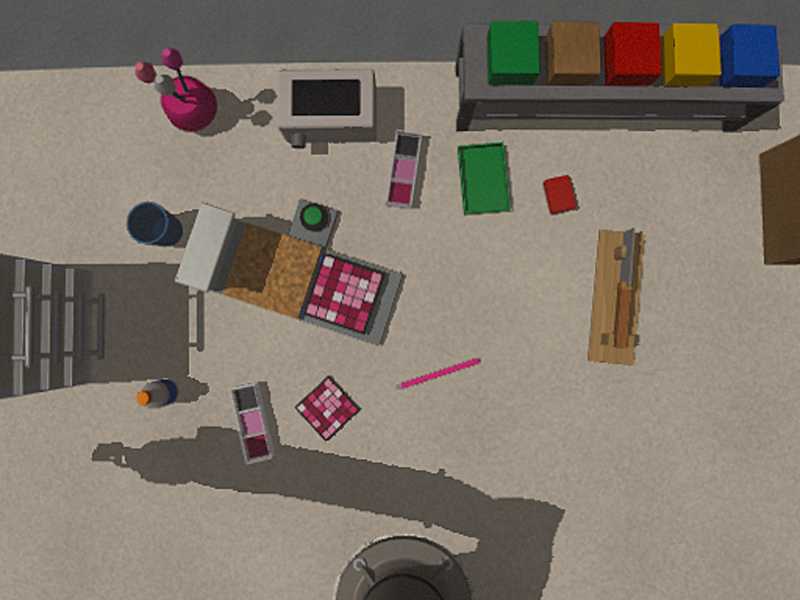

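View pics/scene.png

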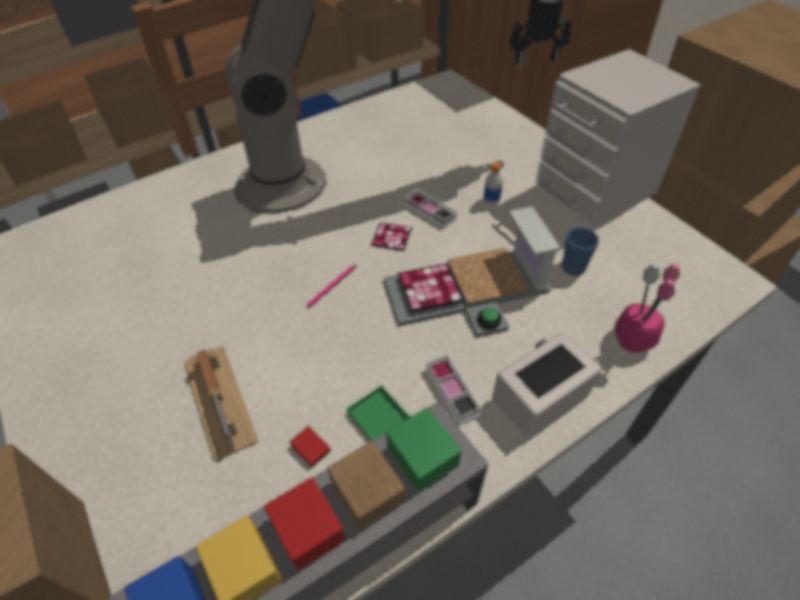

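Coaster candidates (800 px top view): the larger one on the blue-railed bed at (345,295), and a smaller one loose on the table at (328,408). The one on the stand is larger and sits on the rails, so it is the one meant. I'll confirm from close by on the way to the rack.

{"op": "apply_moves", "data": {
  "steps": [
    {"xyz": [0.025,-0.045,0.012],"twist": 0.017},
    {"xyz": [0.025,-0.045,0.012],"twist": 0.017},
    {"xyz": [0.025,-0.045,0.012],"twist": 0.017},
    {"xyz": [0.025,-0.045,0.012],"twist": 0.017},
    {"xyz": [0.025,-0.045,0.012],"twist": 0.017},
    {"xyz": [0.025,-0.045,0.012],"twist": 0.017},
    {"xyz": [0.025,-0.045,0.012],"twist": 0.017},
    {"xyz": [0.025,-0.045,0.012],"twist": 0.017},
    {"xyz": [0.025,-0.045,0.012],"twist": 0.017},
    {"xyz": [0.025,-0.045,0.012],"twist": 0.017},
    {"xyz": [0.025,-0.045,0.012],"twist": 0.017},
    {"xyz": [0,0,0],"twist": 0}
  ]
}}

```text
t: 2.4
tcp_pos: [507.9, 134.8, 364.7]
ee_rot: [0.266, 3.127, 0.0]
contact_force: [0.5, 0.1, 0.2]
opening: 85.4
gripper_force: 0.0
```

```bash
python3 - <<'E'
from h import *
T=pose(); a=shot('wrist'); np.save('Tw1.npy',T)
cv2.imwrite('pics/w1.png',cv2.resize(a[...,::-1],(800,600),interpolation=2)); cv2.imwrite('pics/w1raw.png',a[...,::-1])
print(np.round(T,2).tolist(), np.round(robot.get_state()['joint_pos'],2), np.round(robot.camera_params('wrist')['hand_eye'],2).tolist())
Z=dict(edge_line=28,landing=28,bed_mouth=14,coaster=22,start_top=25)
for n,z in Z.items():
    print(n,[(np.round(d['xy']).tolist(),round(d['score'],2),np.round(at_z('wrist',d['xy'],z,T)[:2]).tolist()) for d in robot.spot_point(n,'wrist')[:4]])
E
```

```text
[[-0.99, 0.17, 0.0, 507.87], [0.17, 0.99, -0.0, 134.75], [-0.0, 0.0, -1.0, 364.7], [0.0, 0.0, 0.0, 1.0]] [-0.66  0.12  0.31  1.75 -0.04  1.28  1.06] [[0.0, 0.96, 0.29, 74.92], [1.0, -0.0, 0.0, 0.67], [0.0, 0.29, -0.96, -142.51], [0.0, 0.0, 0.0, 1.0]]
edge_line [([279.0, 169.0], 0.64, [548.0, 161.0])]
landing [([314.0, 178.0], 0.76, [572.0, 214.0])]
bed_mouth [([201.0, 159.0], 0.75, [514.0, 40.0])]
coaster [([235.0, 29.0], 0.77, [340.0, 130.0]), ([239.0, 165.0], 0.63, [532.0, 100.0])]
start_top [([282.0, 236.0], 0.85, [667.0, 149.0])]
```

View pics/w1.png

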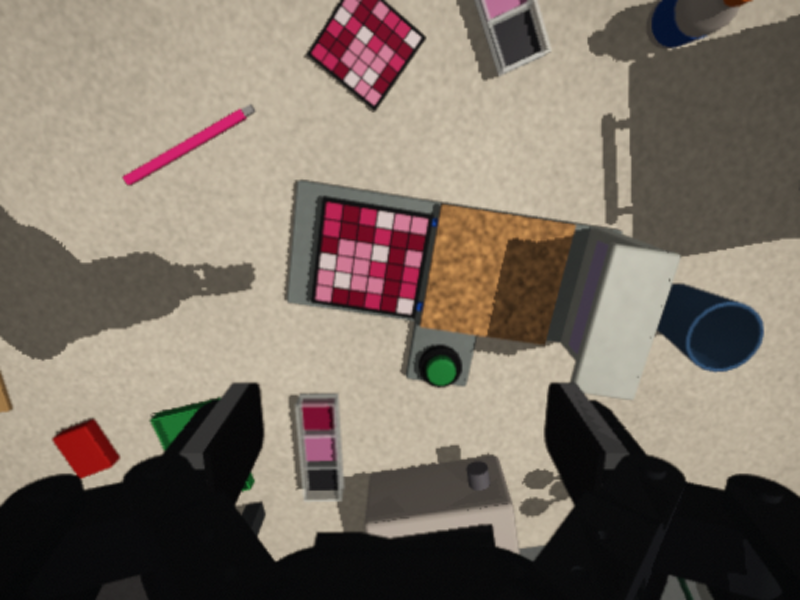

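Wrist view: the coaster sits on the bed at (370,258), the cork landing starts at the line (441,203)–(416,327), the button is at (440,365), and the smaller look-alike is at (367,50) on the table. The coaster on the stand is confirmed. Next I'll measure the stand from these corners.

```bash
cat > stand.py <<'E'
from h import *
from scipy.optimize import least_squares
T=np.load('Tw1.npy')
def f(c,z): return np.array([at_z('wrist',np.array(p)*.64,z,T) for p in c]).round(1)
co=f([(323,197),(434,214),(417,317),(312,302)],30); print('coaster',co[:,:2].tolist(),co.mean(0), [round(float(np.linalg.norm(co[i]-co[i-1])),1) for i in range(4)])
d=(co[1]-co[0]+co[2]-co[3]); print('coaster ang',np.degrees(np.arctan2(d[1],d[0])))
pts={(0,65,28):(441,203),(0,-65,28):(416,327),(30,-110,27):(440,368),(-145,65,22):(297,181),(-145,-65,22):(288,301)}
def w(p,q): 
    c,s=np.cos(p[2]),np.sin(p[2]); return np.array([p[0]+c*q[0]-s*q[1],p[1]+s*q[0]+c*q[1],q[2]])
def res(p): return np.concatenate([proj('wrist',w(p,q),T)/.64-np.array(v) for q,v in pts.items()])
s=least_squares(res,[550,157,1.28],x_scale=[10,10,.1],loss='soft_l1',f_scale=3)
print(s.x,np.degrees(s.x[2]),s.fun.reshape(-1,2).round(1).tolist())
np.save('stand.npy',s.x)
E
python3 stand.py
```

```text
coaster [[463.5, 63.4], [497.8, 167.3], [600.8, 133.6], [566.1, 28.9]] [532.05  98.3   30.  ] [108.2, 109.4, 108.4, 110.3]
coaster ang 71.69699286558432
[550.90735295 155.86985026   1.23978349] 71.03436161992597 [[1.4, 0.5], [3.7, -0.6], [-0.2, 0.5], [-1.1, -2.5], [-3.8, 2.7]]
```

{"op": "apply_moves", "data": {
  "steps": [
    {"xyz": [0,-0.05,0],"twist": 0},
    {"xyz": [0,-0.05,0],"twist": 0},
    {"xyz": [0,-0.05,0],"twist": 0},
    {"xyz": [0,-0.05,-0.01],"twist": 0},
    {"xyz": [0,-0.05,-0.01],"twist": 0},
    {"xyz": [0,-0.05,-0.02],"twist": 0},
    {"xyz": [0,-0.05,-0.02],"twist": 0},
    {"xyz": [0,-0.05,-0.02],"twist": 0},
    {"xyz": [0,-0.05,-0.02],"twist": 0},
    {"xyz": [-0.01,-0.05,-0.02],"twist": 0},
    {"xyz": [-0.01,-0.02,-0.02],"twist": 0},
    {"xyz": [0,0,0],"twist": 0}
  ]
}}

```text
t: 4.2
tcp_pos: [484.0, -381.0, 221.5]
ee_rot: [-0.258, -3.127, -0.001]
contact_force: [0.4, 0.3, 0.8]
opening: 85.2
gripper_force: 0.0
```

```bash
python3 - <<'E'
from h import *
T=pose(); a=shot('wrist'); np.save('Tw2.npy',T)
cv2.imwrite('pics/w2.png',cv2.resize(a[...,::-1],(800,600),interpolation=2)); 
print(np.round(T,2).tolist(), np.round(robot.get_state()['joint_pos'],2))
for n,z in dict(lifter=41,blade_tip=41,rack=0).items():
    print(n,[(np.round(np.array(d['xy'])/.64).tolist(),round(d['score'],2),np.round(at_z('wrist',d['xy'],z,T)[:2]).tolist()) for d in robot.spot_point(n,'wrist')[:4]])
E
```

```text
[[-0.99, 0.16, -0.0, 483.98], [0.16, 0.99, 0.0, -381.03], [0.0, 0.0, -1.0, 221.52], [0.0, 0.0, 0.0, 1.0]] [ 0.11  0.44  0.61  1.74 -0.28  1.05  2.23]
lifter []
blade_tip [([424.0, 453.0], 0.66, [632.0, -389.0])]
rack [([419.0, 255.0], 0.75, [486.0, -369.0])]
```

View pics/w2.png

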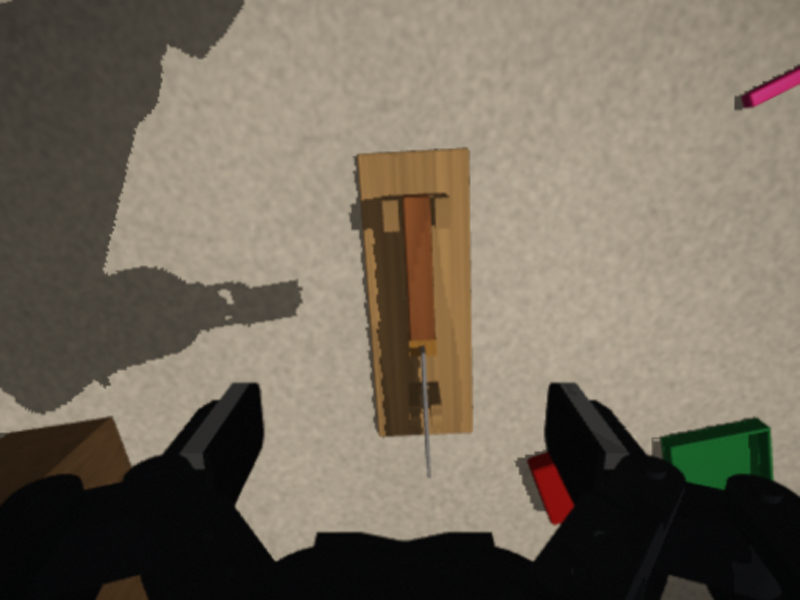

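Wrist view: lifter on edge in the rack, handle from (417,196) to (423,341), blade to tip (429,477).

```bash
python3 - <<'E'
from h import *
T=np.load('Tw2.npy')
f=lambda p,z: at_z('wrist',np.array(p)*.64,z,T).round(1)
b,fr,bb,t=f((417.5,196),52),f((423,341),52),f((424,352),66),f((429,477),66)
print(b,fr,np.linalg.norm(fr-b),bb,t,np.linalg.norm(t-bb))
d=t-b; d[2]=0; d/=np.linalg.norm(d); print('ang',np.degrees(np.arctan2(d[1],d[0])),'origin',t-145*d,b+55*d, 'yaw tool y',np.degrees(np.arctan2(T[1,1],T[0,1])), 'tcp for x=+15', (t-145*d+b+55*d)/2+15*d)
E
```

```text
[ 437.6 -363.7   52. ] [ 535.9 -375.3   52. ] 98.98206908324352 [ 538.2 -375.5   66. ] [ 635.4 -386.7   66. ] 97.84313976973546
ang -6.632514615138464 origin [ 491.37042986 -369.95237556   66.        ] [ 492.23190592 -370.0525472    52.        ] yaw tool y 80.58548581134406 tcp for x=+15 [ 506.70077859 -371.73497425   59.        ]
```

{"op": "apply_moves", "data": {
  "steps": [
    {"xyz": [0.002,0.001,-0.01],"twist": -0.182},
    {"xyz": [0.002,0.001,-0.01],"twist": -0.182},
    {"xyz": [0.002,0.001,-0.01],"twist": -0.182},
    {"xyz": [0.002,0.001,-0.01],"twist": -0.182},
    {"xyz": [0.002,0.001,-0.01],"twist": -0.182},
    {"xyz": [0.002,0.001,-0.01],"twist": -0.182},
    {"xyz": [0.002,0.001,-0.01],"twist": -0.182},
    {"xyz": [0.002,0.001,-0.01],"twist": -0.182},
    {"xyz": [0.002,0.001,-0.01],"twist": -0.182},
    {"xyz": [0.002,0,0],"twist": -0.182},
    {"xyz": [0.002,0,0],"twist": -0.182},
    {"xyz": [0.001,0,0],"twist": -0.182}
  ]
}}

```text
t: 5.9
tcp_pos: [510.6, -369.9, 133.9]
ee_rot: [-2.898, -1.214, -0.003]
contact_force: [0.5, -0.2, -0.9]
opening: 85.3
gripper_force: 0.0
```

{"op": "apply_moves", "data": {
  "steps": [
    {"xyz": [0,0,0],"twist": -0.182},
    {"xyz": [0,0,0],"twist": -0.182},
    {"xyz": [0,0,0],"twist": -0.182},
    {"xyz": [0,0,0],"twist": -0.182},
    {"xyz": [0,0,0],"twist": -0.181},
    {"xyz": [0,0,0],"twist": 0}
  ]
}}

```text
t: 6.65
tcp_pos: [510.1, -370.2, 133.3]
ee_rot: [-3.137, 0.17, -0.0]
contact_force: [-0.3, -0.0, -0.5]
opening: 85.2
gripper_force: 0.0
```

```bash
python3 - <<'E'
from h import *
T=pose(); a=shot('wrist'); np.save('Tw3.npy',T); cv2.imwrite('pics/w3.png',cv2.resize(a[...,::-1],(800,600),interpolation=2))
s=robot.get_state();print(s['t'],np.round(s['joint_pos'],2),T.round(2).tolist(), 'yaw',np.degrees(np.arctan2(T[1,1],T[0,1])))
E
```

```text
6.7 [-0.23  0.92  1.26  1.8  -0.96  1.18 -0.34] [[0.99, -0.11, 0.0, 510.13], [-0.11, -0.99, 0.0, -370.19], [0.0, -0.0, -1.0, 133.3], [0.0, 0.0, 0.0, 1.0]] yaw -96.22242820126482
```

View pics/w3.png

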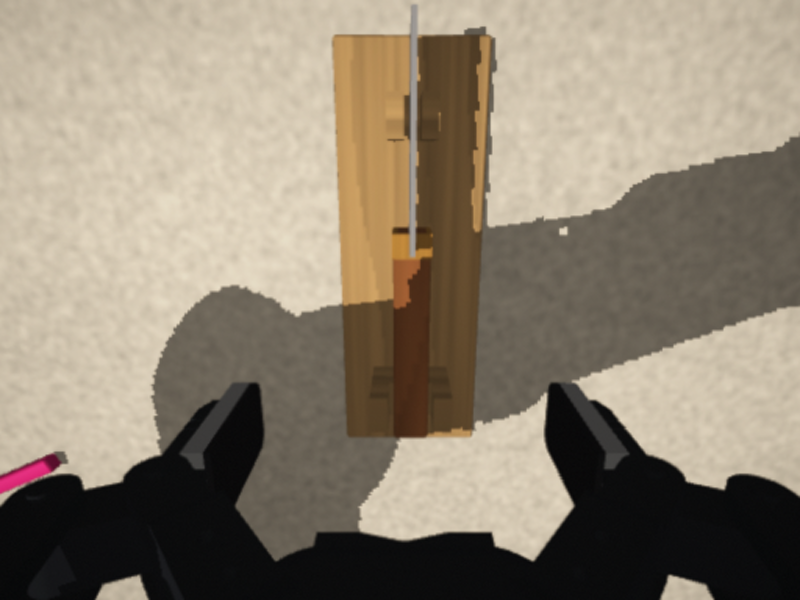

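Now closer: handle (411,436)–(412,240), blade top edge to (415,5).

```bash
python3 - <<'E'
from h import *
T=np.load('Tw3.npy')
f=lambda p,z: at_z('wrist',np.array(p)*.64,z,T).round(1)
b,fr,t=f((411,436),52),f((412,232),52),f((414.5,5),66)
print(b,fr,t); d=t-b; d[2]=0; d/=np.linalg.norm(d); print('ang',np.degrees(np.arctan2(d[1],d[0])),'origin',t-145*d,b+55*d,fr-55*d)
E
```

```text
[ 439.1 -365.9   52. ] [ 547.3 -377.6   52. ] [ 635.6 -387.5   66. ]
ang -6.272977019480169 origin [ 491.468173   -371.65650146   66.        ] [ 493.770693   -371.90960289   52.        ] [ 492.629307   -371.59039711   52.        ]
```

{"op": "apply_moves", "data": {
  "steps": [
    {"xyz": [0,-0.0035,-0.03],"twist": 0},
    {"xyz": [0,0,-0.03],"twist": 0},
    {"xyz": [0,0,-0.025],"twist": 0},
    {"xyz": [0,0,-0.017],"twist": 0},
    {"xyz": [0,0,-0.009],"twist": 0},
    {"xyz": [0,0,0],"twist": 0}
  ]
}}

```text
t: 7.45
tcp_pos: [508.6, -375.2, 22.2]
ee_rot: [3.137, -0.177, -0.0]
contact_force: [0.4, 0.6, 0.7]
opening: 85.1
gripper_force: 0.0
```

{"op": "apply_moves", "data": {
  "steps": [
    {"xyz": [0,0,0],"twist": 0},
    {"xyz": [0,0,0],"twist": 0},
    {"xyz": [0,0,0],"twist": 0},
    {"xyz": [0,0,0],"twist": 0},
    {"xyz": [0,0,0],"twist": 0},
    {"xyz": [0,0,0],"twist": 0}
  ],
  "hand": 0,
  "force": 50
}}

```text
t: 8.2
tcp_pos: [508.9, -375.3, 22.7]
ee_rot: [3.136, -0.178, 0.001]
contact_force: [0.0, 0.8, 4.1]
opening: 17.3
gripper_force: 49.4
```

{"op": "apply_moves", "data": {
  "steps": [
    {"xyz": [0,0,0.02],"twist": 0},
    {"xyz": [0,0,0.025],"twist": 0},
    {"xyz": [0,0,0.025],"twist": 0},
    {"xyz": [0,0.02,0.01],"twist": 0.12},
    {"xyz": [0,0.03,0],"twist": 0.18},
    {"xyz": [0,0.03,0],"twist": 0.18},
    {"xyz": [0,0.03,0],"twist": 0.18},
    {"xyz": [0,0.03,0],"twist": 0.18},
    {"xyz": [0,0.03,0],"twist": 0.18},
    {"xyz": [0,0,-0.01],"twist": 0.18},
    {"xyz": [0,0,-0.01],"twist": 0.15},
    {"xyz": [0,0,0],"twist": 0}
  ]
}}

```text
t: 9.7
tcp_pos: [508.6, -205.3, 83.3]
ee_rot: [-2.562, -1.819, -0.002]
contact_force: [0.0, 1.0, -1.3]
opening: 17.3
gripper_force: 48.9
```

```bash
python3 - <<'E'
from h import *
s=robot.get_state();print(np.round(s['joint_pos'],2))
E
```

```text
[-0.43  0.69  0.98  2.03 -0.78  0.85  0.66]
```

{"op": "apply_moves", "data": {
  "steps": [
    {"xyz": [0,0,-0.03],"twist": 0},
    {"xyz": [0,0,-0.025],"twist": 0},
    {"xyz": [0,0,-0.012],"twist": 0},
    {"xyz": [0,0,-0.008],"twist": 0},
    {"xyz": [0,0,0],"twist": 0}
  ]
}}

```text
t: 10.32
tcp_pos: [508.8, -205.3, 7.5]
ee_rot: [2.56, 1.82, 0.0]
contact_force: [-1.2, -0.3, -0.8]
opening: 17.2
gripper_force: 49.0
```

{"op": "apply_moves", "data": {
  "steps": [
    {"xyz": [0,0,0],"twist": 0},
    {"xyz": [0,0,0],"twist": 0},
    {"xyz": [0,0,0],"twist": 0},
    {"xyz": [0,0,0],"twist": 0},
    {"xyz": [0,0,0],"twist": 0},
    {"xyz": [0,0,0.04],"twist": 0},
    {"xyz": [0,0,0.05],"twist": 0},
    {"xyz": [0,0,0.05],"twist": 0},
    {"xyz": [0,0,0.03],"twist": 0},
    {"xyz": [0,0,0],"twist": 0}
  ],
  "hand": 100
}}

```text
t: 11.58
tcp_pos: [509.9, -205.7, 179.3]
ee_rot: [2.557, 1.82, 0.005]
contact_force: [-0.2, 0.4, -0.4]
opening: 85.3
gripper_force: 0.0
```

```bash
python3 - <<'E'
from h import *
T=pose(); a=shot('wrist'); np.save('Tw4.npy',T); cv2.imwrite('pics/w4.png',cv2.resize(a[...,::-1],(800,600),interpolation=2))
print(T.round(2).tolist(), 'yaw',np.degrees(np.arctan2(T[1,1],T[0,1])))
for n,z in dict(lifter=9,blade_tip=9).items():
    print(n,[(np.round(np.array(d['xy'])/.64).tolist(),round(d['score'],2),np.round(at_z('wrist',d['xy'],z,T)[:2]).tolist()) for d in robot.spot_point(n,'wrist')[:4]])
E
```

```text
[[0.33, 0.94, 0.0, 509.87], [0.94, -0.33, -0.0, -205.71], [0.0, 0.0, -1.0, 179.27], [0.0, 0.0, 0.0, 1.0]] yaw -19.129998892348596
lifter [([397.0, 303.0], 0.59, [498.0, -227.0])]
blade_tip [([399.0, 51.0], 0.86, [550.0, -82.0])]
```

View pics/w4.png

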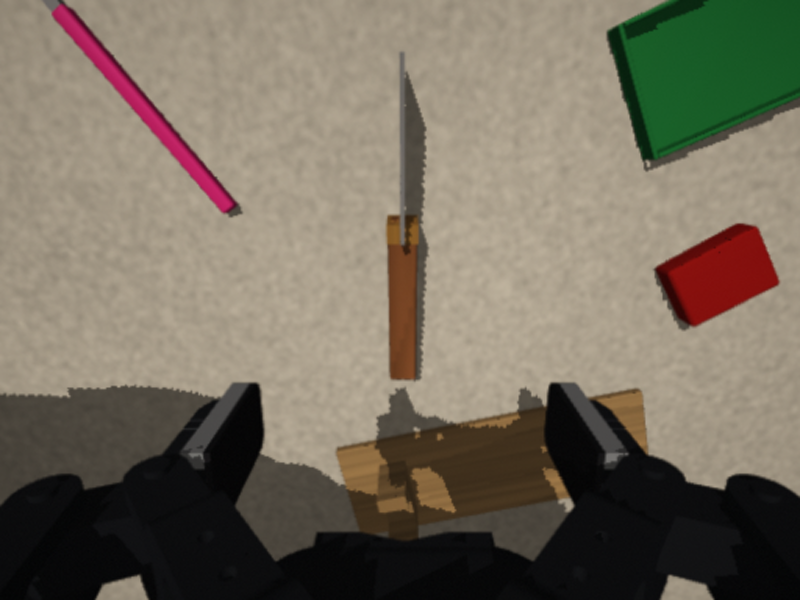

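The lifter still stands on edge, with the handle at (402,310). I'll push it over sideways with one open finger.

{"op": "apply_moves", "data": {
  "steps": [
    {"xyz": [0,0,-0.05],"twist": 0},
    {"xyz": [0,0,-0.05],"twist": 0},
    {"xyz": [0,0,-0.04],"twist": 0},
    {"xyz": [0,0,-0.02],"twist": 0},
    {"xyz": [0.019,-0.0066,0],"twist": 0},
    {"xyz": [0.012,-0.004,0],"twist": 0},
    {"xyz": [0.009,-0.003,0],"twist": 0},
    {"xyz": [0.009,-0.003,0],"twist": 0},
    {"xyz": [0.009,-0.003,0],"twist": 0},
    {"xyz": [0,0,0],"twist": 0}
  ]
}}

```text
t: 12.98
tcp_pos: [567.4, -224.9, 17.4]
ee_rot: [2.559, 1.821, 0.001]
contact_force: [0.5, 0.1, -0.4]
opening: 85.7
gripper_force: 0.0
```

{"op": "apply_moves", "data": {
  "steps": [
    {"xyz": [-0.005,0.002,0.03],"twist": 0},
    {"xyz": [-0.01,0.003,0.04],"twist": 0},
    {"xyz": [-0.01,0.003,0.05],"twist": 0},
    {"xyz": [-0.01,0,0.04],"twist": 0},
    {"xyz": [0,0,0],"twist": 0}
  ]
}}

```text
t: 13.6
tcp_pos: [532.1, -217.7, 180.0]
ee_rot: [2.558, 1.818, 0.006]
contact_force: [-0.2, 0.5, 0.0]
opening: 85.7
gripper_force: 0.0
```

```bash
python3 - <<'E'
from h import *
T=pose(); a=shot('wrist'); np.save('Tw5.npy',T); cv2.imwrite('pics/w5.png',cv2.resize(a[...,::-1],(800,600),interpolation=2))
print(T.round(2).tolist(), 'yaw',np.degrees(np.arctan2(T[1,1],T[0,1])))
for n,z in dict(lifter=9,blade_tip=9).items():
    print(n,[(np.round(np.array(d['xy'])/.64).tolist(),round(d['score'],2),np.round(at_z('wrist',d['xy'],z,T)[:2]).tolist()) for d in robot.spot_point(n,'wrist')[:4]])
E
```

```text
[[0.33, 0.94, 0.0, 532.09], [0.94, -0.33, -0.0, -217.73], [0.0, 0.0, -1.0, 179.99], [0.0, 0.0, 0.0, 1.0]] yaw -19.207676692041066
lifter [([401.0, 291.0], 0.87, [525.0, -232.0])]
blade_tip [([416.0, 50.0], 0.9, [582.0, -96.0]), ([406.0, 295.0], 0.53, [528.0, -235.0])]
```

View pics/w5.png

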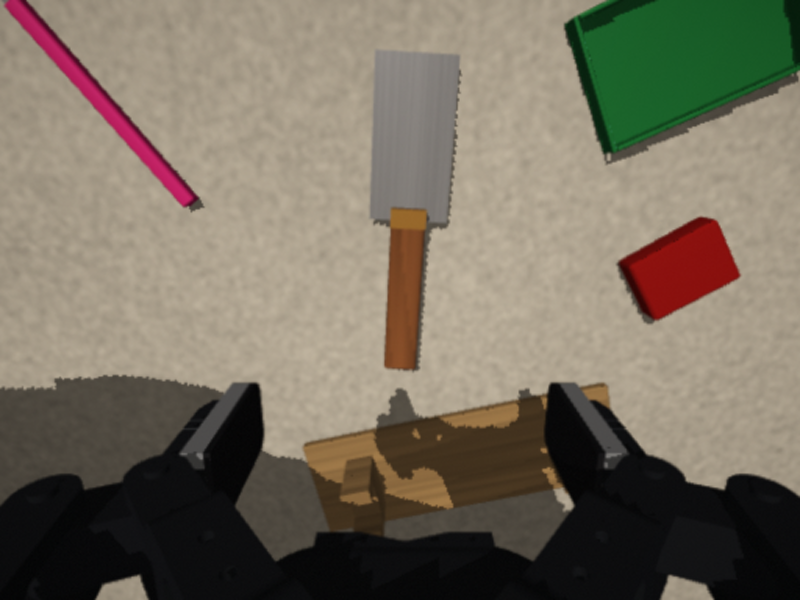

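Lifter now lies flat: blade tip edge (376,50)–(460,55), handle tail end (401,368).

```bash
python3 - <<'E'
from h import *
T=np.load('Tw5.npy')
f=lambda p,z: at_z('wrist',np.array(p)*.64,z,T).round(1)
b,fr,t=f((401.5,368),18),f((409,210),18),f((418,52),10)
print(b,fr,t); d=t-b; d[2]=0; print(np.linalg.norm(d));d/=np.linalg.norm(d); a=np.degrees(np.arctan2(d[1],d[0]));print('ang',a,'origin',t-145*d,b+55*d,fr-55*d, 'stand',np.load('stand.npy'), [np.round(t-(145-x)*d,1) for x in (-5,5,15)], 'q',robot.get_state()['joint_pos'])
E
```

```text
[ 508.2 -281.8   18. ] [ 548.3 -181.3   18. ] [582.7 -97.8  10. ]
198.51007531105319
ang 67.957402969324 origin [ 528.28210719 -232.20123862   10.        ] [ 528.84126969 -230.82021983   18.        ] [ 527.65873031 -232.27978017   18.        ] stand [550.90735295 155.86985026   1.23978349] [array([ 526.4, -236.8,   10. ]), array([ 530.2, -227.6,   10. ]), array([ 533.9, -218.3,   10. ])] q [-0.49475927  0.6132095   1.10024837  1.9039831  -0.64081345  1.03241538
  0.55213122]
```

{"op": "apply_moves", "data": {
  "steps": [
    {"xyz": [0,-0.005,-0.05],"twist": -0.049},
    {"xyz": [0,0,-0.05],"twist": 0},
    {"xyz": [0,0,-0.04],"twist": 0},
    {"xyz": [0,0,-0.025],"twist": 0},
    {"xyz": [0,0,-0.012],"twist": 0},
    {"xyz": [0,0,0],"twist": 0}
  ]
}}

```text
t: 14.5
tcp_pos: [530.9, -221.6, -0.6]
ee_rot: [-2.603, -1.757, 0.002]
contact_force: [-0.3, -0.5, 0.6]
opening: 86.0
gripper_force: 0.0
```

{"op": "apply_moves", "data": {
  "steps": [
    {"xyz": [0,0,0],"twist": 0},
    {"xyz": [0,0,0],"twist": 0},
    {"xyz": [0,0,0],"twist": 0},
    {"xyz": [0,0,0],"twist": 0},
    {"xyz": [0,0,0],"twist": 0},
    {"xyz": [0,0,0],"twist": 0}
  ],
  "hand": 0,
  "force": 70
}}

```text
t: 15.25
tcp_pos: [532.2, -221.9, 1.0]
ee_rot: [2.603, 1.758, 0.002]
contact_force: [-0.1, 1.7, 6.0]
opening: 20.4
gripper_force: 69.4
```

{"op": "apply_moves", "data": {
  "steps": [
    {"xyz": [0,0,0.025],"twist": 0},
    {"xyz": [-0.005,0.006,0.035],"twist": 0},
    {"xyz": [-0.012,0.012,0.01],"twist": 0.02},
    {"xyz": [-0.015,0.018,0],"twist": 0.02},
    {"xyz": [-0.015,0.019,0],"twist": 0.017},
    {"xyz": [-0.015,0.019,0],"twist": 0},
    {"xyz": [-0.012,0.015,0],"twist": 0},
    {"xyz": [-0.003,0.005,0],"twist": 0},
    {"xyz": [0,0,0],"twist": 0},
    {"xyz": [0,0,0],"twist": 0}
  ]
}}

```text
t: 16.5
tcp_pos: [455.2, -128.3, 70.4]
ee_rot: [2.552, 1.831, 0.0]
contact_force: [-0.2, -0.6, -0.5]
opening: 20.6
gripper_force: 68.8
```

```bash
python3 - <<'E'
from h import *
T=pose(); a=shot('wrist'); np.save('Tw6.npy',T); cv2.imwrite('pics/w6.png',cv2.resize(a[...,::-1],(800,600),interpolation=2))
s=robot.get_state();print(s['t'],s['joint_pos'].__class__,np.round(s['joint_pos'],2),T.round(3).tolist(), 'yaw',np.degrees(np.arctan2(T[1,1],T[0,1])))
T1=np.load('Tw1.npy');print('pen',at_z('wrist',np.array((127,181))*.64,5,T1),at_z('wrist',np.array((250,109))*.64,5,T1))
E
```

```text
16.55 <class 'numpy.ndarray'> [-0.61  0.61  0.99  2.21 -0.79  0.74  0.6 ] [[0.32, 0.947, 0.001, 455.167], [0.947, -0.32, -0.001, -128.284], [-0.0, 0.001, -1.0, 70.371], [0.0, 0.0, 0.0, 1.0]] yaw -18.68582502120884
pen [ 417.78295347 -132.94913691    5.        ] [372.42567393   6.32048675   5.        ]
```

View pics/w6.png

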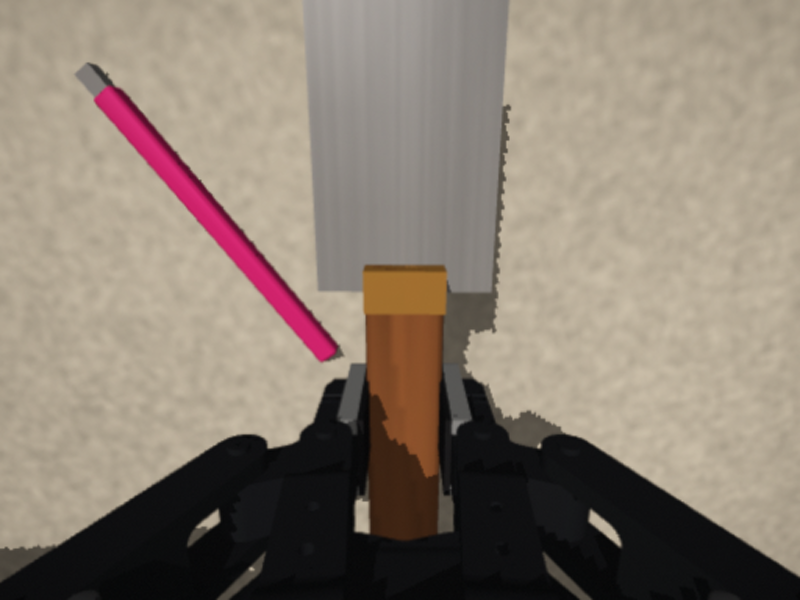

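Blade and handle are well aligned in the grip (blade root edge (319,291)–(493,291), sides to (305,0) and (509,0)). The pen's near end is at (330,355), beside the left finger.

```bash
python3 - <<'E'
from h import *
T=np.load('Tw6.npy'); st=np.load('stand.npy')
g=lambda p,z: at_z('wrist',np.array(p)*.64,z,T)
for z in (70,74,78,82):
    print(z,np.linalg.norm(g((319,291),z)-g((493,291),z)).round(1),np.linalg.norm(g((305,0),z)-g((509,0),z)).round(1))
z=77
m0=(g((319,291),z)+g((493,291),z))/2; m1=(g((305,0),z)+g((509,0),z))/2
d=m1-m0; print('ang',np.degrees(np.arctan2(d[1],d[0])),(np.linalg.inv(T)@np.append(m0,1)).round(1))
d=d/np.linalg.norm(d); tip=m0+90*d; c,s=np.cos(st[2]),np.sin(st[2])
q=tip[:2]-st[:2]; print('tip',tip,'stand xy',c*q[0]+s*q[1],-s*q[0]+c*q[1])
E
```

```text
70 53.7 52.7
74 52.2 51.2
78 50.7 49.8
82 49.2 48.3
ang 71.24067670022036 [35.7  0.  -6.6  1. ]
tip [495.54517776  -9.2827892   77.        ] stand xy -174.17987138653638 -1.3180155032761718
```

{"op": "apply_moves", "data": {
  "steps": [
    {"xyz": [0.003,0.012,-0.01],"twist": 0},
    {"xyz": [0.004,0.012,-0.016],"twist": 0},
    {"xyz": [0.004,0.011,-0.016],"twist": 0},
    {"xyz": [0,0,-0.014],"twist": 0},
    {"xyz": [0,0,0],"twist": 0}
  ]
}}

```text
t: 17.18
tcp_pos: [464.9, -92.9, 13.3]
ee_rot: [-2.552, -1.831, 0.003]
contact_force: [1.0, -0.8, -0.7]
opening: 20.2
gripper_force: 68.7
```

{"op": "apply_moves", "data": {
  "steps": [
    {"xyz": [0,0,-0.002],"twist": 0},
    {"xyz": [0,0,-0.001],"twist": 0},
    {"xyz": [0,0,0],"twist": 0}
  ]
}}

```text
t: 17.55
tcp_pos: [465.8, -92.9, 11.6]
ee_rot: [2.553, 1.831, 0.001]
contact_force: [0.7, -0.8, -0.4]
opening: 20.5
gripper_force: 68.7
```

{"op": "apply_moves", "data": {
  "steps": [
    {"xyz": [0,0,-0.002],"twist": 0},
    {"xyz": [0,0,0],"twist": 0}
  ]
}}

```text
t: 17.8
tcp_pos: [465.7, -92.7, 9.3]
ee_rot: [-2.552, -1.832, -0.0]
contact_force: [0.6, 0.7, -1.7]
opening: 20.5
gripper_force: 68.7
```

{"op": "apply_moves", "data": {
  "steps": [
    {"xyz": [0,0,-0.001],"twist": 0},
    {"xyz": [0,0,0],"twist": 0}
  ]
}}

```text
t: 18.05
tcp_pos: [465.7, -92.7, 8.3]
ee_rot: [-2.552, -1.831, 0.0]
contact_force: [-0.3, -1.0, -1.1]
opening: 20.5
gripper_force: 68.7
```

{"op": "apply_moves", "data": {
  "steps": [
    {"xyz": [0,0,-0.001],"twist": 0},
    {"xyz": [0,0,0],"twist": 0}
  ]
}}

```text
t: 18.3
tcp_pos: [465.7, -92.7, 7.3]
ee_rot: [2.553, 1.831, 0.0]
contact_force: [0.6, -0.1, -0.7]
opening: 20.2
gripper_force: 68.8
```

{"op": "apply_moves", "data": {
  "steps": [
    {"xyz": [0,0,-0.001],"twist": 0},
    {"xyz": [0,0,0],"twist": 0}
  ]
}}

```text
t: 18.55
tcp_pos: [465.7, -92.7, 6.4]
ee_rot: [-2.553, -1.831, -0.0]
contact_force: [-0.2, -0.0, 1.5]
opening: 20.3
gripper_force: 69.0
```

{"op": "apply_moves", "data": {
  "steps": [
    {"xyz": [0,0,-0.001],"twist": 0},
    {"xyz": [0,0,0],"twist": 0}
  ]
}}

```text
t: 18.8
tcp_pos: [465.8, -92.8, 5.4]
ee_rot: [-2.553, -1.831, -0.0]
contact_force: [-0.4, -0.4, 4.5]
opening: 20.5
gripper_force: 69.3
```

{"op": "apply_moves", "data": {
  "steps": [
    {"xyz": [0,0,0.0035],"twist": 0},
    {"xyz": [0,0,0],"twist": 0},
    {"xyz": [0.0032,0.0095,0],"twist": 0},
    {"xyz": [0.0032,0.0095,0],"twist": 0},
    {"xyz": [0.0032,0.0095,0],"twist": 0},
    {"xyz": [0.0032,0.0095,0],"twist": 0},
    {"xyz": [0.0032,0.0095,0],"twist": 0},
    {"xyz": [0.0028,0.0075,0],"twist": 0},
    {"xyz": [0,0,0],"twist": 0}
  ]
}}

```text
t: 19.92
tcp_pos: [484.8, -37.0, 8.7]
ee_rot: [2.551, 1.833, 0.0]
contact_force: [0.3, -0.5, -1.5]
opening: 20.1
gripper_force: 68.7
```

```bash
python3 - <<'E'
from h import *
T=pose(); a=shot('wrist'); np.save('Tw7.npy',T); b=shot('scene')
s=proj('scene',[532,98,30]); x,y=s.astype(int); print(T[:3,3],s,robot.get_state()['joint_pos'].round(2))
c=cv2.resize(b[y-50:y+40,x-60:x+60,::-1],(400,300),interpolation=cv2.INTER_CUBIC)
cv2.imwrite('pics/w7.png',np.hstack([c,cv2.resize(a[...,::-1],(400,300),interpolation=cv2.INTER_AREA)]))
E
```

```text
[484.77538429 -37.0446581    8.74466265] [274.82799723 181.95576069] [-0.69  0.72  0.85  2.19 -0.94  0.66  0.52]
```

View pics/w7.png

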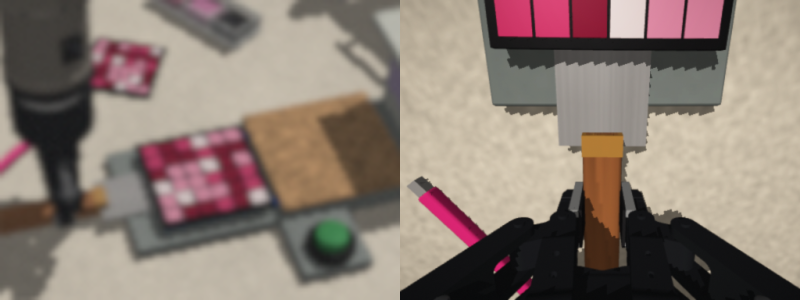

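Blade is centred under the coaster (wrist half: blade 555–650, coaster 487–729). Now I'll start the lift along an arc.

{"op": "apply_moves", "data": {
  "steps": [
    {"xyz": [0.001,0.0028,0.005],"twist": 0},
    {"xyz": [0.0006,0.0019,0.005],"twist": 0},
    {"xyz": [0.0006,0.0018,0.0044],"twist": 0},
    {"xyz": [0.0003,0.0009,0.0053],"twist": 0},
    {"xyz": [0.0003,0.0009,0.0053],"twist": 0},
    {"xyz": [0.0006,0.0017,0.0051],"twist": 0},
    {"xyz": [0.0006,0.0017,0.0051],"twist": 0},
    {"xyz": [0.0009,0.0025,0.0048],"twist": 0},
    {"xyz": [0.0009,0.0025,0.0048],"twist": 0},
    {"xyz": [0,0,0],"twist": 0}
  ]
}}

```text
t: 21.28
tcp_pos: [490.6, -20.8, 53.9]
ee_rot: [2.552, 1.832, 0.001]
contact_force: [-0.1, -1.0, -1.8]
opening: 20.1
gripper_force: 68.7
```

```bash
cat > chk.py <<'E'
from h import *
import sys
def pink(b):
    h=cv2.cvtColor(b,cv2.COLOR_RGB2HSV); return ((h[...,0]>155)&(h[...,1]>90)&(h[...,2]>60)).astype(np.uint8)
out=[]
for c in ['scene','top']:
    b=shot(c,f'chk{sys.argv[1]}_{c}.png'); m=pink(b)
    n,l,s,ce=cv2.connectedComponentsWithStats(cv2.morphologyEx(m,cv2.MORPH_CLOSE,np.ones((3,3))))
    for i in range(1,n):
        if s[i,4]>60: print(c,s[i].tolist(),ce[i].round())
    print(c,'stand pts',[proj(c,[551+.325*x-.946*y,156+.946*x+.325*y,z]).round().tolist() for x,y,z in [(-110,55,30),(0,55,30),(0,-55,30),(-110,-55,30),(-47,55,102),(-47,-55,102)]])
E
python3 chk.py 1
```

```text
scene [247, 144, 14, 13, 83] [255. 149.]
scene [266, 160, 29, 29, 260] [281. 175.]
scene [197, 171, 29, 25, 104] [211. 183.]
scene [422, 170, 12, 21, 136] [428. 181.]
scene [394, 195, 31, 30, 711] [409. 209.]
scene [277, 232, 12, 10, 88] [282. 236.]
scene stand pts [[256.0, 173.0], [287.0, 167.0], [298.0, 190.0], [265.0, 197.0], [275.0, 154.0], [285.0, 178.0]]
top [104, 31, 13, 14, 138] [110.  37.]
top [87, 40, 13, 13, 132] [93. 46.]
top [103, 48, 36, 36, 917] [121.  66.]
top [251, 102, 15, 13, 151] [258. 108.]
top [249, 117, 15, 14, 168] [256. 123.]
top [193, 164, 38, 44, 923] [212. 185.]
top [263, 229, 44, 18, 172] [285. 237.]
top [154, 263, 12, 12, 77] [159. 267.]
top stand pts [[229.0, 214.0], [190.0, 201.0], [203.0, 161.0], [243.0, 174.0], [203.0, 206.0], [218.0, 164.0]]
```

{"op": "apply_moves", "data": {
  "steps": [
    {"xyz": [0.0011,0.0033,0.0042],"twist": 0},
    {"xyz": [0.0011,0.0033,0.0042],"twist": 0},
    {"xyz": [0.0013,0.0039,0.0035],"twist": 0},
    {"xyz": [0.0013,0.0039,0.0035],"twist": 0},
    {"xyz": [0.0015,0.0045,0.0028],"twist": 0},
    {"xyz": [0.0015,0.0045,0.0028],"twist": 0},
    {"xyz": [0.0016,0.0048,0.0019],"twist": 0},
    {"xyz": [0.0016,0.0048,0.0019],"twist": 0},
    {"xyz": [0,0,0],"twist": 0}
  ]
}}

```text
t: 22.5
tcp_pos: [501.5, 12.5, 78.4]
ee_rot: [2.552, 1.833, 0.0]
contact_force: [0.4, 0.0, -1.3]
opening: 20.1
gripper_force: 68.7
```

```bash
sed -i 's/\[(-110,55,30).*)\]\])/[(-19,55,136),(-19,-55,136),(0,55,28),(0,-55,28)]])/' chk.py; python3 chk.py 2 | grep -E "stand|\[2[5-9][0-9], 1|\[1[89][0-9], 1|\[20"
```

```text
scene [197, 171, 29, 25, 104] [211. 183.]
scene stand pts [[283.0, 144.0], [295.0, 168.0], [287.0, 167.0], [298.0, 191.0]]
top [251, 102, 15, 13, 149] [258. 108.]
top stand pts [[190.0, 202.0], [205.0, 159.0], [190.0, 201.0], [204.0, 161.0]]
```

{"op": "apply_moves", "data": {
  "steps": [
    {"xyz": [0.0013,0.0038,0.001],"twist": 0},
    {"xyz": [0.0013,0.0038,0.0007],"twist": 0},
    {"xyz": [0.0013,0.0038,0],"twist": 0},
    {"xyz": [0.0013,0.0038,0],"twist": 0},
    {"xyz": [0.0013,0.0038,0],"twist": 0},
    {"xyz": [0.0013,0.0038,0],"twist": 0},
    {"xyz": [0.0013,0.0038,0],"twist": 0},
    {"xyz": [0.0013,0.0038,0],"twist": 0},
    {"xyz": [0,0,0],"twist": 0},
    {"xyz": [0,0,0],"twist": 0},
    {"xyz": [0,0,0],"twist": 0}
  ]
}}

```text
t: 23.98
tcp_pos: [511.6, 42.2, 80.1]
ee_rot: [2.553, 1.831, -0.0]
contact_force: [-0.6, -0.4, -0.9]
opening: 20.5
gripper_force: 68.7
```

```bash
python3 chk.py 3 >/dev/null; python3 - <<'E'
from h import *
# mean colours along stand axis from scene and top, at z=36
for c in ['scene','top']:
    b=cv2.imread(f'pics/chk3_{c}.png')[...,::-1]; b0=cv2.imread(f'pics/chk1_{c}.png')[...,::-1]
    for y in (-30,0,30):
        print(c,y,[b[tuple(proj(c,[551+.325*x-.946*y,156+.946*x+.325*y,34]).round().astype(int)[::-1])].tolist() for x in range(-40,140,15)])
E
```

```text
scene -30 [[65, 67, 66], [116, 120, 115], [69, 68, 64], [87, 69, 52], [156, 123, 89], [161, 127, 92], [161, 127, 91], [163, 128, 92], [93, 74, 55], [88, 70, 52], [78, 63, 47], [82, 67, 51]]
scene 0 [[116, 120, 116], [119, 123, 119], [70, 71, 68], [96, 76, 57], [158, 123, 90], [163, 128, 92], [165, 129, 93], [161, 126, 91], [110, 86, 64], [89, 71, 53], [74, 60, 45], [84, 67, 50]]
scene 30 [[138, 135, 133], [138, 135, 132], [139, 136, 134], [130, 128, 125], [134, 130, 127], [147, 128, 111], [163, 128, 92], [162, 126, 91], [102, 81, 60], [84, 67, 50], [78, 63, 47], [87, 70, 54]]
top -30 [[49, 46, 40], [90, 81, 75], [63, 61, 58], [107, 92, 79], [137, 102, 61], [160, 116, 72], [136, 99, 59], [136, 99, 58], [78, 58, 40], [77, 59, 41], [52, 42, 30], [88, 67, 45]]
top 0 [[96, 87, 82], [103, 94, 84], [102, 93, 86], [145, 141, 139], [142, 140, 142], [163, 118, 70], [167, 122, 70], [145, 104, 62], [74, 53, 33], [82, 58, 41], [55, 46, 36], [73, 57, 35]]
top 30 [[86, 80, 72], [90, 81, 76], [122, 114, 105], [134, 127, 121], [155, 110, 57], [149, 110, 65], [144, 100, 58], [146, 107, 61], [80, 61, 42], [78, 62, 39], [65, 49, 36], [81, 59, 38]]
```

{"op": "apply_moves", "data": {
  "steps": [
    {"xyz": [0,0,0.04],"twist": 0},
    {"xyz": [0,0,0.045],"twist": 0},
    {"xyz": [0.025,0.01,0.015],"twist": 0},
    {"xyz": [0.035,0.02,0],"twist": 0},
    {"xyz": [0.035,0.022,0],"twist": 0},
    {"xyz": [0.035,0.022,0],"twist": 0},
    {"xyz": [0.025,0.02,0],"twist": 0},
    {"xyz": [0,0,0],"twist": 0},
    {"xyz": [0,0,0],"twist": 0}
  ]
}}

```text
t: 25.2
tcp_pos: [666.1, 135.4, 179.8]
ee_rot: [2.553, 1.83, -0.002]
contact_force: [0.1, -0.7, -1.3]
opening: 20.1
gripper_force: 68.9
```

```bash
python3 - <<'E'
from h import *
T=pose(); a=shot('wrist'); np.save('Tw8.npy',T)
print(T[:3,3].round(1),np.degrees(np.arctan2(T[1,1],T[0,1])).round(2),robot.get_state()['t'])
cv2.imwrite('pics/w8.png',cv2.resize(a[...,::-1],(800,600),interpolation=cv2.INTER_CUBIC))
print([(n,(proj('wrist',[551+.325*x-.946*y,156+.946*x+.325*y,28],T)/.64).round().tolist()) for n,x,y in [('e+',0,65),('e-',0,-65),('L',55,0),('f-',110,-65)]])
E
```

```text
[666.1 135.4 179.8] -18.73 25.25
[('e+', [121.0, 301.0]), ('e-', [326.0, 302.0]), ('L', [214.0, 215.0]), ('f-', [317.0, 118.0])]
```

View pics/w8.png

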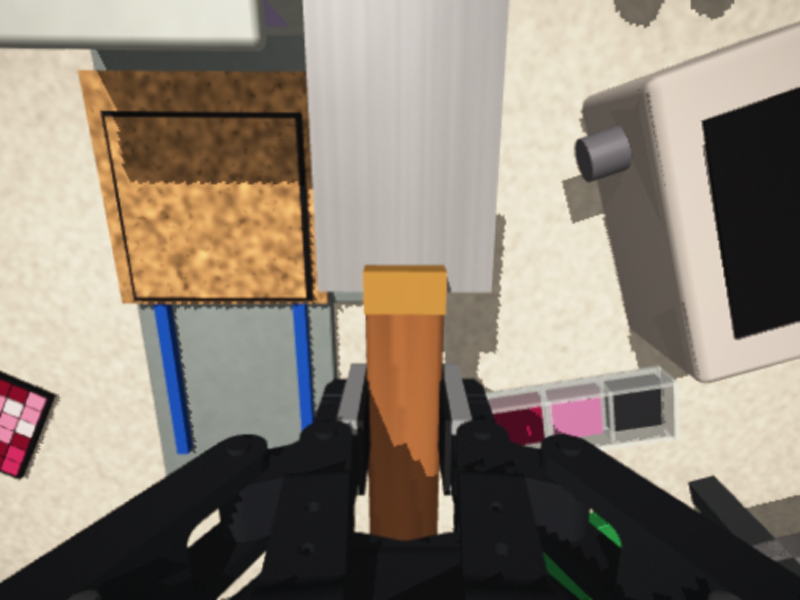

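The coaster lies flipped on the landing, cork up: outline (102,113),(301,114),(312,299),(134,299). The landing edge runs along row 303 and agrees with the stand fit.

```bash
python3 - <<'E'
from h import *
T=np.load('Tw8.npy'); st=np.load('stand.npy')
e=[at_z('wrist',np.array(p)*.64,28,T)[:2] for p in [(122,303),(328,303)]]
u=e[0]-e[1]; print(np.linalg.norm(u)); u/=np.linalg.norm(u); o=(e[0]+e[1])/2; xx=np.array([u[1],-u[0]]); print('edge mid',o,'ang',np.degrees(np.arctan2(xx[1],xx[0])))
for z in (32,36):
  c=np.array([at_z('wrist',np.array(p)*.64,z,T)[:2] for p in [(102,113),(301,114),(312,299),(134,299)]])
  q=(c-o)@np.array([xx,u]).T; print(z,q.round(1).tolist(),q.mean(0).round(1),[round(float(np.linalg.norm(c[i]-c[i-1])),1) for i in range(4)])
E
```

```text
130.69563352591422
edge mid [551.53441607 154.71257839] ang 71.30777938524295
32 [[112.4, 54.4], [112.7, -56.2], [3.9, -56.1], [3.9, 55.1]] [58.2 -0.7] [108.5, 110.5, 108.8, 111.1]
36 [[112.2, 52.0], [112.4, -57.0], [5.2, -56.9], [5.1, 52.7]] [58.7 -2.3] [107.1, 109.0, 107.3, 109.6]
```

Centre is about (58, −1.5) against the target (55, 0), and square, so I'll leave it. Now I'll lay the lifter down in the free area.

{"op": "apply_moves", "data": {
  "steps": [
    {"xyz": [-0.0168,-0.0446,0],"twist": 0},
    {"xyz": [-0.0168,-0.0446,0],"twist": 0},
    {"xyz": [-0.0168,-0.0446,0],"twist": 0},
    {"xyz": [-0.0168,-0.0446,0],"twist": 0},
    {"xyz": [-0.0168,-0.0446,0],"twist": 0},
    {"xyz": [-0.0168,-0.0446,0],"twist": 0},
    {"xyz": [-0.0168,-0.0446,-0.02],"twist": 0},
    {"xyz": [-0.0168,-0.0446,-0.04],"twist": 0},
    {"xyz": [0,0,-0.05],"twist": 0},
    {"xyz": [0,0,-0.04],"twist": 0},
    {"xyz": [0,0,-0.015],"twist": 0},
    {"xyz": [0,0,0],"twist": 0}
  ]
}}

```text
t: 26.75
tcp_pos: [531.7, -220.6, 15.3]
ee_rot: [-2.553, -1.83, 0.001]
contact_force: [0.2, -0.1, -0.9]
opening: 20.6
gripper_force: 68.9
```

{"op": "apply_moves", "data": {
  "steps": [
    {"xyz": [0,0,-0.006],"twist": 0},
    {"xyz": [0,0,-0.003],"twist": 0},
    {"xyz": [0,0,0],"twist": 0}
  ]
}}

```text
t: 27.12
tcp_pos: [532.6, -220.3, 6.5]
ee_rot: [2.552, 1.832, 0.001]
contact_force: [0.5, 0.3, -0.4]
opening: 20.6
gripper_force: 68.9
```

{"op": "apply_moves", "data": {
  "steps": [
    {"xyz": [0,0,-0.003],"twist": 0},
    {"xyz": [0,0,-0.0015],"twist": 0},
    {"xyz": [0,0,0],"twist": 0}
  ]
}}

```text
t: 27.5
tcp_pos: [532.2, -220.4, 1.5]
ee_rot: [-2.552, -1.831, 0.0]
contact_force: [-0.8, -0.1, -1.3]
opening: 20.4
gripper_force: 68.9
```

{"op": "apply_moves", "data": {
  "steps": [
    {"xyz": [0,0,0],"twist": 0},
    {"xyz": [0,0,0],"twist": 0},
    {"xyz": [0,0,0],"twist": 0},
    {"xyz": [0,0,0],"twist": 0},
    {"xyz": [0,0,0],"twist": 0},
    {"xyz": [0,0,0.03],"twist": 0},
    {"xyz": [0,0,0.05],"twist": 0},
    {"xyz": [0,0,0.05],"twist": 0},
    {"xyz": [0,0,0.05],"twist": 0},
    {"xyz": [0,0,0],"twist": 0}
  ],
  "hand": 100
}}

```text
t: 28.75
tcp_pos: [534.1, -221.8, 185.2]
ee_rot: [2.549, 1.828, 0.007]
contact_force: [0.3, -0.0, 0.3]
opening: 85.4
gripper_force: 0.0
```

```bash
python3 - <<'E'
from h import *
T=pose(); a=shot('wrist','w9.png')
print(T[:3,3].round(1))
for n,z in dict(lifter=9,blade_tip=9).items():
    print(n,[(np.round(np.array(d['xy'])/.64).tolist(),round(d['score'],2),np.round(at_z('wrist',d['xy'],z,T)[:2]).tolist()) for d in robot.spot_point(n,'wrist')[:4]])
# blade width check
row=a[80].astype(int); print(row[200:310:4].tolist())
print(robot.get_state()['joint_pos'].round(2))
T1=np.load('Tw1.npy')
for z in (22,26,30): print('button',z,at_z('wrist',np.array((441,370))*.64,z,T1)[:2], )
E
```

```text
[ 534.1 -221.8  185.2]
lifter [([396.0, 279.0], 0.64, [527.0, -228.0])]
blade_tip [([396.0, 43.0], 0.59, [573.0, -92.0])]
[[171, 160, 141], [164, 153, 134], [170, 159, 140], [167, 156, 137], [166, 155, 136], [170, 159, 139], [168, 157, 138], [173, 162, 143], [131, 126, 123], [132, 128, 123], [133, 128, 124], [136, 131, 127], [134, 129, 125], [135, 131, 127], [136, 131, 128], [132, 128, 123], [130, 126, 121], [131, 127, 122], [127, 123, 119], [128, 124, 119], [124, 120, 115], [176, 165, 144], [173, 161, 142], [176, 165, 145], [175, 164, 145], [168, 157, 138], [173, 162, 142], [176, 165, 145]]
[-0.48  0.6   1.09  1.9  -0.63  1.04  0.55]
button 22 [669.84019355 148.06220643]
button 26 [667.89034499 148.05241262]
button 30 [665.94049643 148.04261881]
```

{"op": "apply_moves", "data": {
  "steps": [
    {"xyz": [0.0165,0.0463,0],"twist": 0},
    {"xyz": [0.0165,0.0463,0],"twist": 0},
    {"xyz": [0.0165,0.0463,0],"twist": 0},
    {"xyz": [0.0165,0.0463,0],"twist": 0},
    {"xyz": [0.0165,0.0463,0],"twist": 0},
    {"xyz": [0.0165,0.0463,0],"twist": 0},
    {"xyz": [0.0165,0.0463,0],"twist": 0},
    {"xyz": [0.0165,0.0463,-0.02],"twist": 0},
    {"xyz": [0,0,-0.05],"twist": 0},
    {"xyz": [0,0,-0.05],"twist": 0},
    {"xyz": [0,0,-0.02],"twist": 0},
    {"xyz": [0,0,0],"twist": 0}
  ],
  "hand": 0
}}

```text
t: 30.4
tcp_pos: [663.4, 149.3, 40.2]
ee_rot: [-2.553, -1.83, 0.005]
contact_force: [-0.3, 0.2, 0.3]
opening: 0.1
gripper_force: 0.0
```

{"op": "apply_moves", "data": {
  "steps": [
    {"xyz": [0,0,-0.006],"twist": 0},
    {"xyz": [0,0,-0.006],"twist": 0},
    {"xyz": [0,0,0],"twist": 0}
  ]
}}

```text
t: 30.78
tcp_pos: [665.8, 149.6, 31.0]
ee_rot: [2.551, 1.83, 0.004]
contact_force: [2.9, -0.4, 4.7]
opening: -0.2
gripper_force: 2.2
```

{"op": "apply_moves", "data": {
  "steps": [
    {"xyz": [0,0,-0.003],"twist": 0},
    {"xyz": [0,0,0],"twist": 0}
  ]
}}

```text
t: 31.02
tcp_pos: [665.9, 149.7, 29.9]
ee_rot: [2.552, 1.831, 0.005]
contact_force: [-4.3, -0.3, 19.0]
opening: 0.2
gripper_force: 9.3
```

{"op": "apply_moves", "data": {
  "steps": [
    {"xyz": [0,0,0],"twist": 0},
    {"xyz": [0,0,0.01],"twist": 0},
    {"xyz": [0,0,0.03],"twist": 0},
    {"xyz": [0,0,0.05],"twist": 0},
    {"xyz": [0,0,0.05],"twist": 0},
    {"xyz": [0.01,-0.04,0.03],"twist": 0},
    {"xyz": [0.01,-0.04,0],"twist": 0},
    {"xyz": [0,0,0],"twist": 0}
  ]
}}

```text
t: 32.02
tcp_pos: [684.1, 65.3, 197.7]
ee_rot: [2.557, 1.823, 0.0]
contact_force: [0.4, 0.2, -0.4]
opening: -0.4
gripper_force: 0.0
```

```bash
python3 - <<'E'
from h import *
T=pose(); a=shot('wrist','w10.png'); b=shot('top','t2.png')
print(T[:3,3].round(1),robot.get_state()['t'])
g=lambda x,y,z: proj('wrist',[551.3+.322*x-.947*y,155.3+.947*x+.322*y,z],T)
h=cv2.cvtColor(a,cv2.COLOR_RGB2HSV); m=(h[...,0]>50)&(h[...,0]<80)&(h[...,1]>120)
ys,xs=np.nonzero(m); q=g(30,-110,37); k=np.hypot(xs-q[0],ys-q[1])<40; print('button seen',xs[k].mean(),ys[k].mean(),k.sum(),'pred up',q,'down',g(30,-110,30))
# coaster dark rim: rows/cols darkness along stand axes
gr=cv2.cvtColor(a,cv2.COLOR_RGB2GRAY)
def prof(f,rng): return [int(np.median([gr[tuple(g(*f(t,s),36).round().astype(int)[::-1])] if (0<=g(*f(t,s),36)).all() and g(*f(t,s),36)[0]<511 and g(*f(t,s),36)[1]<383 else -1 for s in np.linspace(0,1,9)])) for t in rng]
print('along x, near edge',prof(lambda t,s:(t,-40+60*s),range(-4,14)))
print('along y, -side',prof(lambda t,s:(20+50*s,t),range(-64,-48)))
E
```

```text
[684.1  65.3 197.7] 32.125
button seen 211.4559585492228 98.97927461139896 965 pred up [211.23131099  99.26829965] down [212.2902486  99.1996922]
along x, near edge [63, 59, 58, 58, 64, 96, 72, 55, 22, 30, 85, 140, 141, 135, 133, 133, 138, 142]
along y, -side [141, 137, 129, 131, 120, 72, 37, 15, 22, 25, 40, 90, 129, 139, 138, 143]
```

```bash
python3 -c "
from workcell import robot
print(robot.close_job())"
```

```text
the job is handed in; nothing more can be done
None
```

Job handed in at about 32 s: the coaster lies flat, picture down, on the landing about 3–4 mm off centre, the lifter is flat on the table clear of the stand, and the start button was pressed fully down and the gripper withdrawn.

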